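# Set the tallest capped measuring cylinder on the balance

## Robot

A 6-joint arm with a two-finger parallel gripper is mounted at the origin on the work surface. World frame = base frame: x ahead of the robot, y to its left, z up, the work surface at z = 0. Lengths are in m, angles in degrees, forces in N, time in s.
With the tool pointing down it reaches from about 0.25 to 0.8 m from the base axis. Payload 3.9 kg.
Tool frame: the origin (TCP) lies between the finger pads; the fingertips stand 17 mm ahead of it and the grasp point (between the pads) lies 2 mm behind it (bot.finger_overhang is the distance from the TCP to the fingertips, in m); z points along the fingers, y is the line along which they close (so a half turn about z gives the same grasp; the last joint's range is limited). The gripper opens to 85 mm and grips with 20 to 120 N. Pads are 22 mm wide; open, the fingers measure 114 mm over their backs; the gripper's body (76 mm by 85 mm) begins 54 mm behind the grasp point. The pads swing forward as they close: fully open they stand 13 mm farther back than shut.
Start: joints at [-63.426, 14.897, -7.913, 67.191, 0, 90], TCP at [0.235, -0.47, 0.248] pointing down, gripper open.
Joint ranges: [-159.42, 159.42], [-47.68, 98.78], [-73.54, 78.23], [-108.79, 121.32], [-90, 84.71], [-180, 180]. Speed limits (degrees/s): [147.25, 147.25, 180, 180, 180, 180].

## Interface

Orientations are given as [roll, pitch, yaw] about the fixed x, y, z axes, in that order (R = Rz(yaw) Ry(pitch) Rx(roll)).
In Python, from station import bot, eyes, models gives the robot as it stands. The module is installed in compiled form; this text tells all that it offers.
- The arm moves only by the tool step_arm, never from a script. Its argument "increments" is a list of rows, each a list of 6 numbers: the shift along the tool's x, y, z in cm, then the turn, a rotation vector about the tool's x, y, z in rad. A call has 1 to 10 rows; each row is the pose to reach, as a shift and turn from the pose commanded when the call began, along the tool's axes at that moment; what a row does not reach only later rows make up. A row lasts 1/10 s, in which the tool goes at most 50 mm and 8.59 degrees, less where a joint would pass 70% of its speed; a pose out of reach is approached as far as the arm can. A call with a gripper value outside its range is refused whole. "grip" is the opening in per cent of the stroke, from 0 (shut) to 100 (fully open), set as the call begins (left out, the last holds). The fingers move at their own pace and stop on an object; "newtons" is the grip in N (left out, the last holds). Time passes only in rows, so rows that repeat a pose let the fingers close. It gives the time, the measured TCP pose, the force, the opening and the grip force at its end, in the units of the state.
- bot.read_state(): the state, without advancing time (a new reading comes with each control period).
- eyes.grab_frame(name): name is "side" or "top"; returns (picture, depth): 400x640x3 uint8, red, green, blue; 400x640 float32, m along the optical axis (not along the pixel's ray), 0 where there is no reading.
- eyes.calibration(name): a dict with "camera_matrix" (3x3 intrinsics, pixels), "R" (3x3) and "t" (3): a world point X has camera coordinates R X + t. Camera axes: x right, y down, z forward; pixel columns grow to the right and rows downward; lengths in m; the calibration is good to about 2 mm. A picture is of the moment at which its call begins. calibration takes no time and is no camera call.
- bot.job_done(): hands the job in; it is judged then, once.
Trained networks look in the newest picture that a camera, given by its name, has taken for a name from the list of things; names that differ only in an ending like _2 or _b are one class to them, and where a whole thing is asked for, a point or a joint stands for the part that bears it (a point fixed in the world has none). Each returns a list of dicts, best first, with "conf" (0 to 1); they miss things now and then, are a little off and sometimes report something else, mostly with a low value. They report only what shows in the picture. A call takes as long as a camera call. They do not tell look-alikes from the thing itself.
- models.cut_out(label, camera): "mask" (400x640 bool, what is visible of it) and "extent" ([left, top, right, bottom] in pixels, round what is visible of it).
The state is a dict: "time": time; "q": joint angles; "qd": joint speeds; "joint_efforts": joint torques, N m; "tcp_pos": TCP position; "eef_rot": TCP orientation; "wrist_force": force on the tool from outside, world axes, zero at the start; "ft_torque": the same for the moment, N m; "grip_width": opening from 0.0 (shut) to 1.0 (fully open); "finger_force": force on a finger pad.
Only numpy, scipy, OpenCV 4.12 (cv2) and the standard library are available. Lean on these libraries where they do the work, as an engineer would, in place of code of your own. Each camera call takes 0.05 s, during which the arm holds its last target. There are 200 camera calls.

## Task

Weigh the tallest of the three capped measuring cylinders: pick it up by its heavy cap, carry it upright and without haste, and set it down, not dropped, standing in the middle of the round steel pan of the balance - not on the stirrer. It tips easily; do not knock over or push aside the other two cylinders, and leave it standing free on the pan.

Things in the scene. Friction and masses are not known exactly. Their poses are not given: they have to be found in the camera images.
- tall: Tallest of three capped plastic measuring cylinders, loose on the work surface: 220 mm tall, 0.2-0.4 kg. Foot 60 mm across, 10 mm thick; whitish tube 28 mm across with dark rings; heavy grey cap 36 mm across filling the top 46 mm: grip it there from above, any yaw. Centre of mass about 145 mm up; falls if tilted over 11 degrees. Origin: centre of the foot's underside; z up to the cap.
- middle: Bystander: the middle cylinder, same make (foot 60, tube 28, cap 36 mm across), 150 mm tall, loose. Origin: centre of the foot's underside, z up. The three stand at the robot's right in a row that runs away from it, in any order, at least 80 mm between centres. Jars up to 60 mm tall stand around; bottles up to 170 mm only at the table's far edge.
- short: Bystander: the short cylinder, same make, 110 mm tall, loose on the work surface in the same row. Origin: centre of the foot's underside, z up.
- pan (a point): Centre of the top of the balance's round steel pan, 50 mm above the work surface, z up; pan flat, rigid, 130 mm across. The balance is a fixed white box 190 x 170 mm, 42 mm high, dark display on its near side, left of the cylinders, beside a fixed grey stirrer with a square white plate (47 mm high); either may be nearer the cylinders. What stands between here and the cylinders is at most 60 mm high.
Mind the look-alikes: they are no part of the job. What is shaped like the tall but yellow is not meant.

How it is judged (in metres and radians):
At the end, for the whole second after the job is handed in: The tallest cylinder stands upright (within 10 degrees), at rest, with its foot flat on the round pan and its centre within 30 mm of the pan's centre; the other two cylinders still stand upright (within 10 degrees) (horizontal distance between tall and pan below 0.03 m and z of tall in the frame of pan between -0.004 and 0.005 m and angle between each of tall, middle, short's own z axis and vertical below 0.175 rad and linear speed of tall below 0.03 m/s); the robot touches nothing.
It fails at once if the tallest cylinder tips over (more than 30 degrees from upright) (angle between tall's own z axis and vertical above 0.52 rad).
It fails at once if the tallest cylinder is dropped: out of the fingers while its foot is more than 15 mm above the pan's height (contact force between the fingers and tall below 0.01 N and z of tall in the frame of pan above 0.015 m).
It fails at once if another cylinder is knocked over or pushed aside by more than 30 mm (angle between any of middle, short's own z axis and vertical above 0.4 rad or distance of any of middle, short from where it was at the start of the episode above 0.03 m).
It also fails if it takes over 54 s, if anything falls off the work surface, if the arm or the gripper's body presses on something with over 40 N, if the wrist force passes 120 N, or if a joint passes its speed limit or range.

## Working session

There is one attempt and no reset: what is moved stays moved. The work goes in short steps, Python scripts to look and compute and a tool call to move; the robot and the scene stay as the last step left them, time stands still between calls to the robot, and variables do not carry over. Pictures are saved under pics/ and viewed, at most 10 in all, crops included, and the job is handed in when it is done.

Besides the shell and the picture viewer there is one more tool, called after "Request:" in YAML: its name, and indented under it one key for each argument. step_arm: Moves the arm, as the interface text tells. Its arguments: {"type":"object","properties":{"increments":{"type":"array","items":{"type":"array","items":{"type":"number"}}},"grip":{"type":"number"},"newtons":{"type":"number"}},"required":["increments"]}

```bash
mkdir -p pics
cat > h.py <<'E'
import numpy as np,cv2
from station import bot,eyes,models
def world(cam,d,m=None):
    c=eyes.calibration(cam);K=np.array(c["camera_matrix"]);R=np.array(c["R"]);t=np.array(c["t"])
    v,u=np.nonzero((d>0) if m is None else (m&(d>0)));z=d[v,u]
    X=np.stack([(u-K[0,2])*z/K[0,0],(v-K[1,2])*z/K[1,1],z],1)
    return (X-t)@R,u,v
E
python3 - <<'E'
from h import *
fs={}
for c in("side","top"):
    p,d=eyes.grab_frame(c);fs[c]=d
    cv2.imwrite(f"pics/{c}0.png",p[:,:,::-1]);np.save(f"{c}0.npy",d)
    for l in("tall","middle","short"):
        for r in models.cut_out(l,c):
            W,u,v=world(c,d,r["mask"])
            if len(W)<5: continue
            top=W[:,2]>np.percentile(W[:,2],98)-.008
            print(c,l,round(r["conf"],2),np.round(r["extent"]),"zmax",np.percentile(W[:,2],98).round(3),"topxy",W[top].mean(0).round(3))
print(bot.read_state())
E
```

```text
side tall 0.89 [364. 171. 392. 294.] zmax 0.22 topxy [ 0.617 -0.245  0.218]
side tall 0.87 [406. 196. 448. 336.] zmax 0.22 topxy [ 0.668 -0.359  0.218]
side tall 0.71 [403. 153. 442. 274.] zmax 0.22 topxy [ 0.715 -0.211  0.218]
side tall 0.58 [337. 206. 371. 347.] zmax 0.22 topxy [ 0.549 -0.367  0.218]
side middle 0.66 [235. 227. 273. 319.] zmax 0.15 topxy [ 0.401 -0.27   0.148]
side short 0.8 [300. 236. 329. 303.] zmax 0.11 topxy [ 0.506 -0.25   0.109]
top tall 0.97 [373.  98. 416. 150.] zmax 0.222 topxy [ 0.715 -0.203  0.22 ]
top tall 0.78 [385. 148. 438. 194.] zmax 0.222 topxy [ 0.617 -0.237  0.22 ]
top tall 0.78 [442. 181. 506. 219.] zmax 0.222 topxy [ 0.549 -0.358  0.22 ]
top tall 0.6 [436. 116. 499. 169.] zmax 0.222 topxy [ 0.668 -0.351  0.219]
top middle 0.77 [404. 262. 446. 287.] zmax 0.152 topxy [ 0.401 -0.262  0.15 ]
top short 0.86 [394. 212. 429. 241.] zmax 0.113 topxy [ 0.506 -0.243  0.11 ]
{'time': 0.4, 'q': array([-6.34255665e+01,  1.49030946e+01, -7.92326783e+00,  6.71908306e+01,
       -1.36914733e-03,  9.00007578e+01]), 'qd': array([-0.08118104, -0.02842126,  0.24179584, -0.14886651,  0.00946601,
       -0.05007249]), 'joint_efforts': array([-5.65620127e-06, -4.05162692e+01,  2.53867882e+01,  6.27819129e-03,
        4.48615182e-06, -8.63783072e-06]), 'tcp_pos': array([ 0.23481124, -0.4694465 ,  0.24817665]), 'eef_rot': array([-1.79982807e+02,  1.36937466e-03,  2.65736761e+01]), 'wrist_force': array([-0.06958734,  0.02806701,  0.69707248]), 'ft_torque': array([ 0.06173337, -0.01393094,  0.01791711]), 'finger_force': 0.0, 'grip_width': 1.0006564523020551}
```

View pics/top0.png

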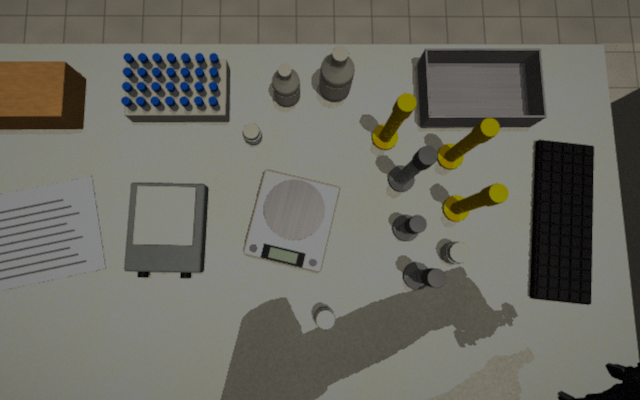

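View pics/side0.png

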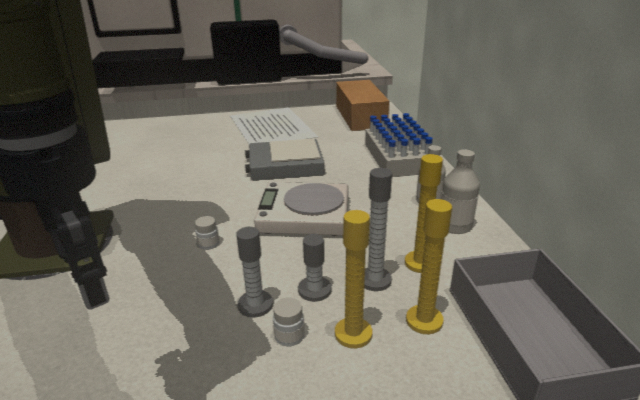

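The top picture shows a grey tall cylinder with its cap at (425,155), yellow look-alikes at (404,103), (487,128) and (495,194), the short at (408,225), the middle at (425,275), the balance pan at (294,210) and the stirrer at (165,215). In the side picture the caps are: tall grey (380,185), yellow (430,168), (438,218) and (357,228), middle (249,245) and short (314,250).

Candidates for the tall, in top pixels: grey (425,155), yellow (404,103), (487,128) and (495,194). I choose the grey one, at about (0.617,-0.24).

Run:
```python
from h import *
from scipy.optimize import least_squares
p={c:cv2.imread(f"pics/{c}0.png") for c in("side","top")}
cr=np.hstack([cv2.resize(p["side"][150:310,330:450],(360,480)),cv2.resize(p["top"][90:210,360:460],(400,480))])
cv2.imwrite("pics/crop.png",cr)
for c in("side","top"):
    d=np.load(f"{c}0.npy");W,u,v=world(c,d)
    for n,x,y,h in(("tall",.617,-.241,.22),("mid",.401,-.266,.15),("short",.506,-.246,.11),("yelA",.715,-.207,.22),("yelB",.668,-.355,.22),("yelC",.549,-.362,.22)):
        s=(np.hypot(W[:,0]-x,W[:,1]-y)<.035)
        q=W[s&(W[:,2]>h-.04)&(W[:,2]<h-.006)]
        f=least_squares(lambda a:np.hypot(q[:,0]-a[0],q[:,1]-a[1])-.018,[x,y],loss="soft_l1",f_scale=.002)
        t=W[s&(W[:,2]>h-.003)]
        print(c,n,len(q),f.x.round(4),"top",len(t),((t.min(0)+t.max(0))/2).round(4))
    s=(abs(W[:,2]-.05)<.0035)&(W[:,0]>.35)&(W[:,0]<.75)&(W[:,1]>-.15)&(W[:,1]<.25)
    m=np.zeros((400,640),np.uint8);m[v[s],u[s]]=255
    n,L,st,ce=cv2.connectedComponentsWithStats(m)
    for i in range(1,n):
        if st[i,4]>300:
            a=W[L[v,u]==i];(cx,cy),r=cv2.minEnclosingCircle(a[:,:2].astype(np.float32))
            print(c,"blob",st[i],ce[i].round(),a[:,:2].mean(0).round(4),"z",np.median(a[:,2]).round(4),"circ",round(cx,4),round(cy,4),round(r,4))
s=bot.read_state();print(s["tcp_pos"],s["eef_rot"])
```

```text
side tall 419 [ 0.619 -0.239] top 195 [ 0.6189 -0.2423  0.219 ]
side mid 404 [ 0.4012 -0.2646] top 244 [ 0.4017 -0.2658  0.1492]
side short 357 [ 0.5068 -0.245 ] top 218 [ 0.5067 -0.2463  0.1094]
side yelA 388 [ 0.7172 -0.2053] top 168 [ 0.716  -0.2066  0.2189]
side yelB 533 [ 0.6701 -0.3539] top 282 [ 0.6693 -0.3559  0.2189]
side yelC 545 [ 0.55   -0.3609] top 313 [ 0.5496 -0.3627  0.2192]
side blob [ 284  183   60   31 1447] [314. 198.] [ 0.5449 -0.0033] z 0.0495 circ 0.5475 0.0007 0.0675
top tall 122 [ 0.6185 -0.2383] top 298 [ 0.618  -0.2377  0.2201]
top mid 85 [ 0.4005 -0.2635] top 284 [ 0.4011 -0.262   0.1506]
top short 67 [ 0.5063 -0.2442] top 239 [ 0.5061 -0.2426  0.111 ]
top yelA 143 [ 0.7166 -0.2046] top 286 [ 0.7159 -0.2043  0.2204]
top yelB 171 [ 0.6695 -0.3532] top 283 [ 0.6691 -0.3519  0.2206]
top yelC 162 [ 0.5493 -0.3601] top 312 [ 0.5488 -0.3587  0.2203]
top blob [ 264  179   61   61 2804] [293. 209.] [0.5447 0.0036] z 0.05 circ 0.5452 0.0035 0.065
top blob [176 186  19  59 578] [185. 216.] [0.5326 0.233 ] z 0.0477 circ 0.5345 0.232 0.0638
[ 0.23481124 -0.4694465   0.24817665] [-1.79982807e+02  1.36937466e-03  2.65736761e+01]
```

View pics/crop.png

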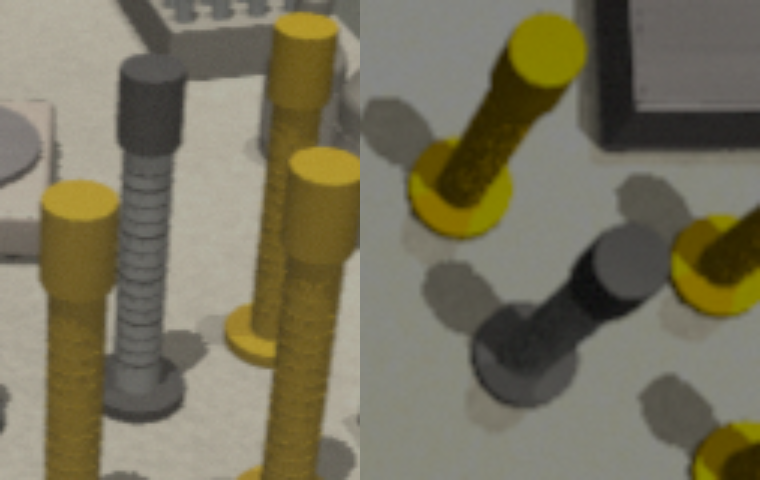

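The crop shows, on the left, a grey cap at (150,105) over a whitish ringed tube, clearly different from the yellow ones; that is the tall, at about (0.6185,-0.239). The pan is at about (0.545,0.000). The present yaw already closes the fingers clear of its neighbours, so I go over it.

Request:
step_arm:
  increments:
    - [0,0,-2,0,0,0]
    - [2,0,-4,0,0,0]
    - [5,-0.3,-5,0,0,0]
    - [8.5,-0.6,-5,0,0,0]
    - [12,-0.9,-5,0,0,0]
    - [16,-1.2,-5,0,0,0]
    - [20,-1.5,-5,0,0,0]
    - [24,-1.8,-5,0,0,0]
    - [28,-2.1,-5,0,0,0]
    - [32,-2.4,-5,0,0,0]
  grip: 100

```text
time: 1.4
tcp_pos: [0.5116, -0.3039, 0.2984]
eef_rot: [180.0, -0.0, 26.6]
wrist_force: [-0.2, -0.3, -0.0]
grip_width: 0.997
finger_force: 0.0
```

Request:
step_arm:
  increments:
    - [3.5,-0.3,0,0,0,0]
    - [6.5,-0.6,0,0,0,0]
    - [9,-0.8,0,0,0,0]
    - [11,-1,0,0,0,0]
    - [12,-1,0,0,0,0]
    - [12.6,-1,0,0,0,0]
    - [12.6,-1,0,0,0,0]
    - [12.6,-1,0,0,0,0]

```text
time: 2.2
tcp_pos: [0.6179, -0.2402, 0.2984]
eef_rot: [-180.0, 0.0, 26.5]
wrist_force: [0.8, -0.5, 0.3]
grip_width: 1.003
finger_force: 0.0
```

Run:
```python
from h import *
p,d=eyes.grab_frame("side");cv2.imwrite("pics/s1.png",p[:,:,::-1])
s=bot.read_state();print(s["tcp_pos"],s["eef_rot"])
from scipy.spatial.transform import Rotation as R
print(R.from_euler("xyz",s["eef_rot"],degrees=True).inv().apply(np.array([.6185,-.239,.197])-s["tcp_pos"])*100)
```

```text
[ 0.61778094 -0.24026749  0.2985106 ] [1.79995736e+02 2.10717686e-02 2.65168094e+01]
[ 0.12466365 -0.08206715 10.15100908]
```

View pics/s1.png

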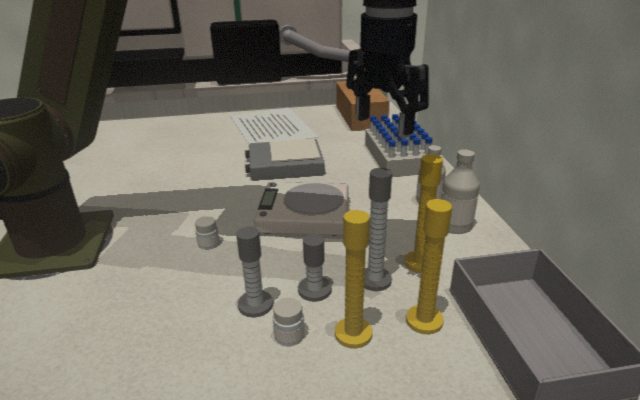

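The gripper at (390,95) hangs open above the grey cap at (380,180), and all the cylinders are standing. Next I descend and close gently.

Request:
step_arm:
  increments:
    - [0.1,-0.1,1.5,0,0,0]
    - [0.1,-0.1,3,0,0,0]
    - [0.1,-0.1,4.5,0,0,0]
    - [0.1,-0.1,6,0,0,0]
    - [0.1,-0.1,7.2,0,0,0]
    - [0.1,-0.1,8.3,0,0,0]
    - [0.1,-0.1,9.2,0,0,0]
    - [0.1,-0.1,9.8,0,0,0]
    - [0.1,-0.1,10.1,0,0,0]
    - [0.1,-0.1,10.1,0,0,0]

```text
time: 3.25
tcp_pos: [0.6189, -0.2382, 0.1971]
eef_rot: [-180.0, 0.0, 26.6]
wrist_force: [0.2, -0.5, 0.2]
grip_width: 0.996
finger_force: 0.0
```

Request:
step_arm:
  increments:
    - [0,0,0,0,0,0]
    - [0,0,0,0,0,0]
    - [0,0,0,0,0,0]
    - [0,0,0,0,0,0]
    - [0,0,0,0,0,0]
  grip: 55
  newtons: 40

```text
time: 3.75
tcp_pos: [0.619, -0.2383, 0.1975]
eef_rot: [180.0, -0.0, 26.6]
wrist_force: [-0.0, -0.9, -0.6]
grip_width: 0.55
finger_force: 0.0
```

Request:
step_arm:
  increments:
    - [0,0,0,0,0,0]
    - [0,0,0,0,0,0]
    - [0,0,0,0,0,0]
    - [0,0,0,0,0,0]
    - [0,0,0,0,0,0]
    - [0,0,0,0,0,0]
    - [0,0,0,0,0,0]
    - [0,0,0,0,0,0]
  grip: 0
  newtons: 40

```text
time: 4.55
tcp_pos: [0.6192, -0.2384, 0.1976]
eef_rot: [180.0, -0.0, 26.6]
wrist_force: [0.8, -0.5, 1.5]
grip_width: 0.406
finger_force: 40.3
```

Request:
step_arm:
  increments:
    - [0,0,-0.3,0,0,0]
    - [0,0,-1,0,0,0]
    - [0,0,-2.2,0,0,0]
    - [0,0,-3.6,0,0,0]
    - [0,0,-5,0,0,0]
    - [0,0,-6.4,0,0,0]
    - [0,0,-7.8,0,0,0]
    - [0,0,-9,0,0,0]
    - [0,0,-9.7,0,0,0]
    - [0,0,-10,0,0,0]
  newtons: 60

```text
time: 5.55
tcp_pos: [0.6192, -0.2383, 0.2985]
eef_rot: [179.9, -0.1, 26.6]
wrist_force: [-0.1, 0.3, -2.3]
grip_width: 0.405
finger_force: 60.0
```

Run:
```python
from h import *
p,d=eyes.grab_frame("side");cv2.imwrite("pics/s2.png",p[:,:,::-1])
s=bot.read_state();print(s["tcp_pos"],s["eef_rot"],s["wrist_force"],s["finger_force"])
from scipy.spatial.transform import Rotation as R
print(R.from_euler("xyz",s["eef_rot"],degrees=True).inv().apply(np.array([.545,0,s["tcp_pos"][2]])-s["tcp_pos"])*100)
```

```text
[ 0.61923273 -0.23831784  0.29837444] [ 1.79947665e+02 -5.12417615e-02  2.65746312e+01] [-0.29987365 -0.35467133 -2.70813687] 60.001564621925354
[ 4.02243775e+00 -2.46349052e+01 -1.89046006e-02]
```

View pics/s2.png

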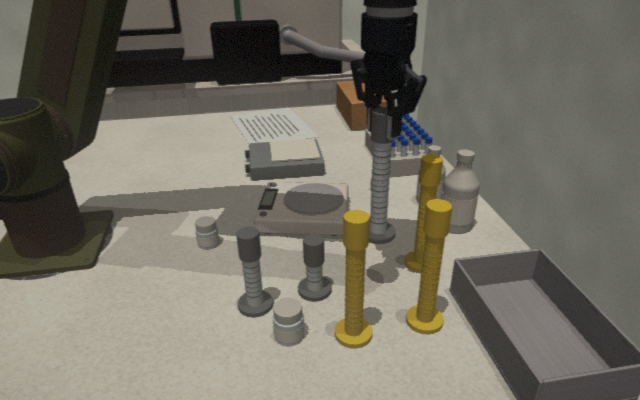

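The tall hangs upright in the fingers with its foot at (378,233), and the others still stand. I carry it slowly to the pan.

Request:
step_arm:
  increments:
    - [0.1,-0.3,0,0,0,0]
    - [0.2,-1,0,0,0,0]
    - [0.4,-2.2,0,0,0,0]
    - [0.6,-3.7,0,0,0,0]
    - [0.9,-5.3,0,0,0,0]
    - [1.1,-6.9,0,0,0,0]
    - [1.4,-8.5,0,0,0,0]
    - [1.7,-10.1,0,0,0,0]
    - [1.9,-11.6,0,0,0,0]
    - [2.1,-13,0,0,0,0]

```text
time: 6.6
tcp_pos: [0.5791, -0.1112, 0.2974]
eef_rot: [180.0, -0.0, 26.6]
wrist_force: [-1.0, -0.2, -2.9]
grip_width: 0.409
finger_force: 60.1
```

Request:
step_arm:
  increments:
    - [0.2,-1.4,0,0,0,0]
    - [0.5,-2.8,0,0,0,0]
    - [0.7,-4.2,0,0,0,0]
    - [0.9,-5.6,0,0,0,0]
    - [1.2,-7,0,0,0,0]
    - [1.4,-8.3,0,0,0,0]
    - [1.6,-9.5,0,0,0,0]
    - [1.8,-10.6,0,0,0,0]
    - [1.9,-11.3,0,0,0,0]
    - [1.9,-11.6,0,0,0,0]

```text
time: 7.6
tcp_pos: [0.5445, 0.0004, 0.2974]
eef_rot: [180.0, -0.0, 26.6]
wrist_force: [0.4, -0.0, -3.2]
grip_width: 0.407
finger_force: 60.1
```

Request:
step_arm:
  increments:
    - [0,0,0,0,0,0]
    - [0,0,0,0,0,0]
    - [0,0,0,0,0,0]
    - [0,0,0,0,0,0]
    - [0,0,0,0,0,0]

```text
time: 8.1
tcp_pos: [0.5448, -0.0007, 0.2972]
eef_rot: [180.0, 0.0, 26.5]
wrist_force: [0.0, -0.6, -4.0]
grip_width: 0.411
finger_force: 60.1
```

Run:
```python
from h import *
from scipy.optimize import least_squares
s=bot.read_state();t=s["tcp_pos"];print(t,s["eef_rot"],s["finger_force"])
for c in("side","top"):
    p,d=eyes.grab_frame(c);cv2.imwrite(f"pics/{c}3.png",p[:,:,::-1])
    W,u,v=world(c,d)
    k=(np.hypot(W[:,0]-t[0],W[:,1]-t[1])<.045)&(W[:,2]>.07)
    a=W[k];print(c,"zmin",np.percentile(a[:,2],.5).round(4))
    for lo,hi in((.115,.16),(.16,.2),(.2,.25)):
        q=a[(a[:,2]>lo)&(a[:,2]<hi)]
        if len(q)>20:
            f=least_squares(lambda b:np.hypot(q[:,0]-b[0],q[:,1]-b[1])-.014,t[:2],loss="soft_l1",f_scale=.002);print(lo,len(q),f.x.round(4))
```

```text
[ 0.54479032 -0.00066801  0.29724543] [1.79999403e+02 4.21859629e-03 2.65425798e+01] 60.07807731628418
side zmin 0.1017
0.115 277 [ 0.5442 -0.0015]
0.16 250 [ 0.5442 -0.0011]
0.2 349 [ 0.5442 -0.0012]
top zmin 0.7475
```

View pics/side3.png

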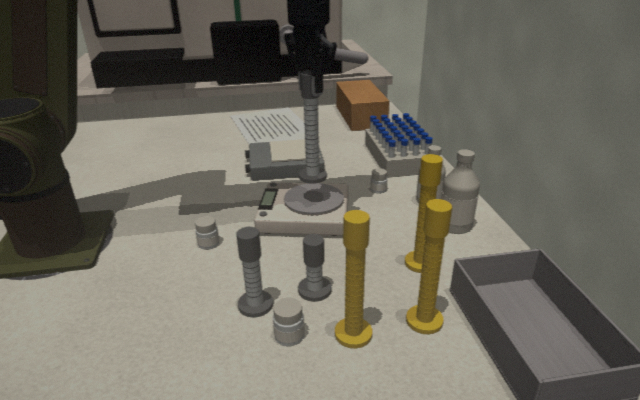

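The tall hangs vertical, its foot at (313,180) above the pan at (314,198), and the tube axis is within 1 mm of straight. I lower it, watching the force (-3 to -4 N while hanging).

Request:
step_arm:
  increments:
    - [0,0,0.4,0,0,0]
    - [0,0,1.1,0,0,0]
    - [0,0,1.9,0,0,0]
    - [0,0,2.7,0,0,0]
    - [0,0,3.4,0,0,0]
    - [0,0,4,0,0,0]
    - [0,0,4.4,0,0,0]
    - [0,0,4.6,0,0,0]
    - [0,0,4.7,0,0,0]
    - [0,0,4.7,0,0,0]

```text
time: 9.2
tcp_pos: [0.5448, -0.0004, 0.2504]
eef_rot: [180.0, -0.0, 26.6]
wrist_force: [-0.7, -0.1, -3.4]
grip_width: 0.41
finger_force: 60.1
```

Request:
step_arm:
  increments:
    - [0,0,0.1,0,0,0]
    - [0,0,0.1,0,0,0]
    - [0,0,0.2,0,0,0]
    - [0,0,0.2,0,0,0]
    - [0,0,0.2,0,0,0]

```text
time: 9.7
tcp_pos: [0.5447, -0.0004, 0.2483]
eef_rot: [-180.0, 0.0, 26.6]
wrist_force: [0.7, 0.6, -2.3]
grip_width: 0.413
finger_force: 60.1
```

Request:
step_arm:
  increments:
    - [0,0,0.05,0,0,0]
    - [0,0,0.05,0,0,0]
    - [0,0,0.1,0,0,0]
    - [0,0,0.1,0,0,0]

```text
time: 10.1
tcp_pos: [0.5448, -0.0004, 0.2476]
eef_rot: [180.0, -0.0, 26.6]
wrist_force: [0.4, 0.2, -1.0]
grip_width: 0.408
finger_force: 60.3
```

Request:
step_arm:
  increments:
    - [0,0,0.05,0,0,0]
    - [0,0,0.05,0,0,0]
    - [0,0,0.05,0,0,0]

```text
time: 10.4
tcp_pos: [0.545, -0.0003, 0.2476]
eef_rot: [180.0, -0.1, 26.6]
wrist_force: [-1.3, -0.5, 3.7]
grip_width: 0.407
finger_force: 60.6
```

Contact: the force rose from about -3.4 to +3.7 N. I release in steps.

Request:
step_arm:
  increments:
    - [0,0,0,0,0,0]
    - [0,0,0,0,0,0]
    - [0,0,0,0,0,0]
  newtons: 20

```text
time: 10.7
tcp_pos: [0.5451, -0.0004, 0.2476]
eef_rot: [180.0, -0.1, 26.6]
wrist_force: [-0.8, -0.1, 4.9]
grip_width: 0.412
finger_force: 60.7
```

Request:
step_arm:
  increments:
    - [0,0,0,0,0,0]
    - [0,0,0,0,0,0]
    - [0,0,0,0,0,0]
    - [0,0,0,0,0,0]
  grip: 48

```text
time: 11.1
tcp_pos: [0.5446, -0.0004, 0.2465]
eef_rot: [-180.0, 0.0, 26.6]
wrist_force: [0.2, 0.8, -0.4]
grip_width: 0.479
finger_force: 0.0
```

Request:
step_arm:
  increments:
    - [0,0,0,0,0,0]
    - [0,0,0,0,0,0]
    - [0,0,0,0,0,0]
    - [0,0,0,0,0,0]
    - [0,0,0,0,0,0]
  grip: 95

```text
time: 11.6
tcp_pos: [0.5447, -0.0004, 0.2468]
eef_rot: [-180.0, 0.0, 26.6]
wrist_force: [0.5, -0.2, 1.1]
grip_width: 0.95
finger_force: 0.0
```

Request:
step_arm:
  increments:
    - [0,0,-0.5,0,0,0]
    - [0,0,-1.5,0,0,0]
    - [0,0,-3,0,0,0]
    - [0,0,-4.5,0,0,0]
    - [0,0,-6,0,0,0]
    - [0,0,-7.5,0,0,0]
    - [0,0,-9,0,0,0]
    - [0,0,-10,0,0,0]
    - [0,0,-10,0,0,0]
    - [0,0,-10,0,0,0]

```text
time: 12.6
tcp_pos: [0.5448, -0.0003, 0.3468]
eef_rot: [180.0, -0.0, 26.6]
wrist_force: [0.1, 0.2, -0.1]
grip_width: 0.949
finger_force: 0.0
```

Run:
```python
from h import *
from scipy.optimize import least_squares
p,d=eyes.grab_frame("side");cv2.imwrite("pics/side4.png",p[:,:,::-1])
W,u,v=world("side",d)
a=W[np.hypot(W[:,0]-.545,W[:,1])<.05]
for lo,hi,r in((.075,.13,.014),(.13,.2,.014),(.23,.265,.018)):
    q=a[(a[:,2]>lo)&(a[:,2]<hi)]
    f=least_squares(lambda b:np.hypot(q[:,0]-b[0],q[:,1]-b[1])-r,[.545,0],loss="soft_l1",f_scale=.002);print(lo,len(q),f.x.round(4))
print("top",np.percentile(a[a[:,2]<.29,2],99.5))
```

```text
0.075 303 [ 0.5449 -0.0013]
0.13 440 [ 0.545  -0.0015]
0.23 313 [ 0.5449 -0.0008]
top 0.2699944991226627
```

View pics/side4.png

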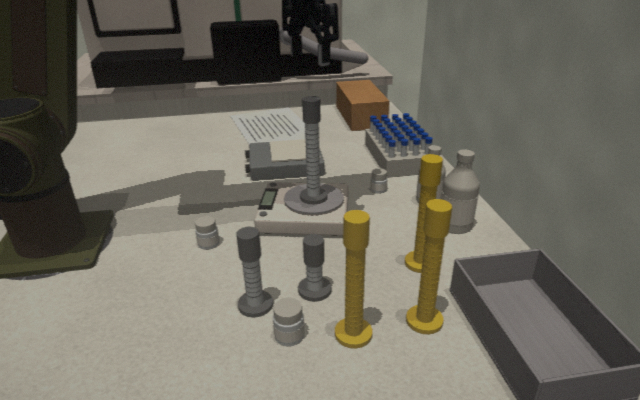

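The tall stands upright on the pan with its foot at (314,197) and its top at z = 0.270. The gripper is clear above it, and the middle and short have not moved.

```bash
python3 -c "
from station import bot
print(bot.job_done())"
```

```text
the job is handed in; nothing more can be done
None
```

The tall grey cylinder stands free and upright within a few millimetres of the balance pan's centre, the other two cylinders stand where they were, and the job was handed in at about 13 s (no verdict was returned).

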